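# Empty the tumbling barrel into its catch tray

### The arm

A 6-joint arm with a two-finger parallel gripper is mounted at the origin on the work surface. World frame = base frame: x ahead of the robot, y to its left, z up, the work surface at z = 0. Lengths are in mm, angles in rad, forces in N, time in s.
With the tool pointing down it reaches from about 350 to 875 mm from the base axis. Payload 4.2 kg.
Tool frame: the origin (TCP) lies on the mounting face of the last link; the fingertips stand 173 mm ahead of it and the grasp point (between the pads) lies 155 mm ahead of it; z points along the fingers, y is the line along which they close (so a half turn about z gives the same grasp; the last joint's range is limited). The gripper opens to 85 mm and grips with 20 to 120 N. Pads are 22 mm wide; open, the fingers measure 114 mm over their backs; the gripper's body (76 mm by 85 mm) begins 54 mm behind the grasp point. The pads swing forward as they close: fully open they stand 13 mm farther back than shut.
Start: joints at [-0.961, 0.385, 0.008, 0, -1.194, -0.259], TCP at [214.795, -586.91, 404.712] pointing down, gripper open.
Joint ranges: [-3.14, 3.14], [-1.21, 2.06], [-1.07, 1.41], [-3.16, 2.05], [-2.99, -0.16], [-3.1, 3.1]. Speed limits (rad/s): [2.79, 2.79, 3.14, 3.14, 3.14, 3.14].

### API

Orientations are given as a unit quaternion [x, y, z, w].
In Python, from bench import arm gives the robot as it stands.
- The arm moves only by the tool carry_out, never from a script. Its argument "rows" is a list of rows, each a list of 7 numbers: the shift along the tool's x, y, z as a fraction of full scale, then the turn, a rotation vector about the tool's x, y, z as a fraction of full scale, then the opening, from -1 (shut) to 1 (fully open). A call has 1 to 12 rows; each row is the pose to reach, as a shift and turn from the pose commanded when the call began, along the tool's axes at that moment, turning the shorter way round; what a row does not reach only later rows make up. Full scale, the value 1, is 20 cm for a shift and pi rad for a turn. A row lasts 1/8 s, in which the tool goes at most 62.5 mm and 10.7 degrees, less where a joint would pass 70% of its speed; a pose out of reach is approached as far as the arm can. A call with a number of a shift or a turn outside -1 to 1 is refused whole. A call with a gripper value outside its range is refused whole. The fingers move at their own pace and stop on an object; the grip force is fixed at half the most. Time passes only in rows, so rows that repeat a pose let the fingers close. It gives the time, the measured TCP pose, the force, the opening and the grip force at its end, in the units of the state.
- arm.read_state(): the state, without advancing time (a new reading comes with each control period).
- arm.get_image(name): name is "scene" or "top"; returns (picture, depth): 400x640x3 uint8, red, green, blue; 400x640 float32, mm along the optical axis (not along the pixel's ray), 0 where there is no reading.
- arm.calibration(name): a dict with "mtx" (3x3 intrinsics, pixels), "k1" (the pictures are not rectified: a ray, as slopes to the right and down, at radius r is drawn at 1 + k1 r^2 times it, then the intrinsics apply), "cam_to_world" (4x4, takes a point from camera to world coordinates). Camera axes: x right, y up, looking along -z (the intrinsics and any distortion apply to the point x, -y, -z); pixel columns grow to the right and rows downward; lengths in mm; the calibration is good to about 2 mm. A picture is of the moment at which its call begins. calibration takes no time and is no camera call.
- arm.job_done(): hands the job in; it is judged then, once.
The state is a dict: "clock": time; "joints": joint angles; "joint_vel": joint speeds; "joint_efforts": joint torques, N m; "position": TCP position; "ee_rot": TCP orientation; "contact_force": force on the tool from outside, world axes, zero at the start; "wrist_torque": the same for the moment, N m; "gripper_width": finger opening in mm; "grasp_force": force on a finger pad.
Only numpy, scipy, OpenCV 4.12 (cv2) and the standard library are available. Lean on these libraries where they do the work, as an engineer would, in place of code of your own. Each camera call takes 0.05 s, during which the arm holds its last target. There are 200 camera calls.

### The job

First slide the catch tray fully home under the tumbling barrel. Then, without forcing anything, turn the barrel by the spokes at its end, top coming towards the robot, until it meets its stop with the open port facing straight down, so that all three brass castings drop into the tray, and leave barrel and tray so. Leave the hammer, the steel cone and the scrap box where they are.

Things in the scene. Friction and masses are not known exactly. Their poses are not given: they have to be found in the camera images.
- cradle: fixed steel cradle carrying a horizontal tumbling barrel; origin on the bench directly below the middle of the barrel. y runs along the axle, the -x side faces the robot, z is up; yawed up to 0.3 rad either way. Two grey posts, 36 mm wide, hold the axle at y = -66 and +66 mm and rise to 158 mm.
- barrel (a joint): angle of the barrel about its axle, rad. At 0 the middle of its port faces straight up; the value grows as the top moves towards the robot (cradle -x); 3.14 is the hard stop, port straight down. A brake of about 0.3 N m holds it wherever it is left. It starts within 0.5 rad of 0 and cannot go below -0.7.
- axle (a point): middle of the barrel, on its axle, 140 mm above the bench (does not turn; axes as the cradle's). The dark twelve-sided barrel with bright end plates is 136 mm across and 106 mm long (y from -53 to +53 mm); inside 120 mm across. A quarter of its side is left open along the full length: the port.
- wheel (a point): centre of the spoked wheel on the barrel's +y end, on the axle, 95 mm from point axle (does not turn). Hub 40 mm across. Five straight round steel spokes, 10 mm thick, reach radially to 95 mm from the axle, 72 degrees apart. The wheel is clamped to the barrel at an angle that differs each time: see or feel where a spoke is. Spokes on the robot's side can be pressed down from above.
- tray (a joint): how far the steel catch tray is drawn out towards the robot (cradle -x), m: 0 is fully home against its stop, where it lies under the barrel; starts 0.040 to 0.065 out. It runs in straight guides along the cradle's x with about 2 N of drag.
- tray_front (a point): middle of the top edge of the tray's front wall, on its outer face towards the robot, 40 mm above the bench; with the tray home it is 115 mm on the robot's side of the axle. The front wall is upright and flat, 112 mm wide, from 6 to 40 mm above the bench; push it with the fingertips.
- tray_in (a point): centre of the tray's inner floor, 10 mm above the bench; axes as the cradle's. Inside 195 mm (x) by 106 mm (y), walls 26 mm high or more.
- blank1: loose brass casting, a bar 14 x 24 x 9 mm (26 g), origin at the centre of its underside; starts inside the barrel
- blank2: loose brass casting, a bar 14 x 24 x 9 mm (26 g), origin at the centre of its underside; starts inside the barrel
- blank3: loose brass casting, a bar 14 x 24 x 9 mm (26 g), origin at the centre of its underside; starts inside the barrel
- hammer: bystander: hammer with a handle, lying on the bench on the cradle's -y side; leave it
- mandrel_stub: bystander: steel cone 90 mm tall on a 40 mm foot, standing on the cradle's -y side; origin under its middle; leave it
- scrap_box: bystander: open cardboard box 100 x 100 x 25 mm on the cradle's +y side, beyond the spokes; origin under its middle; leave it

How it is judged:
By the outcome, as a careful person would: the job done as asked, in the order asked, and still so for the second after the job is handed in, with the robot touching nothing.
It also fails if it takes over 58 s, if anything falls off the work surface, if the arm or the gripper's body presses on something with over 40 N, if the wrist force passes 120 N, or if a joint passes its speed limit or range.

## Working session

There is one attempt and no reset: what is moved stays moved. The work goes in short steps, Python scripts to look and compute and a tool call to move; the robot and the scene stay as the last step left them, time stands still between calls to the robot, and variables do not carry over. Pictures are saved under pics/ and viewed, at most 10 in all, crops included, and the job is handed in when it is done.

Besides the shell and the picture viewer there is one more tool, called after "Call:" as name([rows], argument=value, ...), one row to a line, values as JSON. carry_out: Moves the arm, as the interface text tells. Its arguments: {"type":"object","properties":{"rows":{"type":"array"}},"required":["rows"]}

```bash
ls; mkdir -p pics; python3 - <<'E'
from bench import arm
import numpy as np,cv2
np.set_printoptions(precision=4,suppress=True)
print(arm.read_state())
for n in("scene","top"):
    p,d=arm.get_image(n);c=arm.calibration(n)
    cv2.imwrite(f"pics/{n}0.png",p[:,:,::-1]);np.savez(f"{n}0.npz",p=p,d=d)
    print(n,c)
E
```

```text
pics
{'clock': 0.0, 'joints': array([-0.9614,  0.3856,  0.0066, -0.0005, -1.194 , -0.2586]), 'joint_vel': array([-0.0004, -0.0023,  0.0008,  0.0004,  0.0002,  0.0017]), 'joint_efforts': array([  0.0006, -39.2289,  18.8404,   4.1862,  -0.0046,  -0.    ]), 'position': array([ 214.7335, -586.7291,  403.6219]), 'ee_rot': array([-0.1744,  0.9847,  0.0011, -0.0002]), 'contact_force': array([ 0.1755, -0.0689, -1.518 ]), 'wrist_torque': array([ 0.0054, -0.0113, -0.0365]), 'grasp_force': 0.0, 'gripper_width': 85.69405186716666}
scene {'mtx': array([[498.9926,   0.    , 323.9849],
       [  0.    , 498.9926, 204.6384],
       [  0.    ,   0.    ,   1.    ]]), 'k1': -0.09228389108963785, 'cam_to_world': array([[   0.6455,   -0.686 ,    0.3359,  990.9529],
       [   0.7638,    0.5758,   -0.2917, -284.8961],
       [   0.0067,    0.4448,    0.8956, 1088.9307],
       [   0.    ,    0.    ,    0.    ,    1.    ]])}
top {'mtx': array([[400.3601,   0.    , 323.0017],
       [  0.    , 400.3601, 200.2293],
       [  0.    ,   0.    ,   1.    ]]), 'k1': -0.00578775589501857, 'cam_to_world': array([[  -0.0189,    0.9877,   -0.1554,  470.3924],
       [  -0.9998,   -0.018 ,    0.0071,    9.9689],
       [   0.0042,    0.1555,    0.9878, 1051.4289],
       [   0.    ,    0.    ,    0.    ,    1.    ]])}
```

View pics/scene0.png

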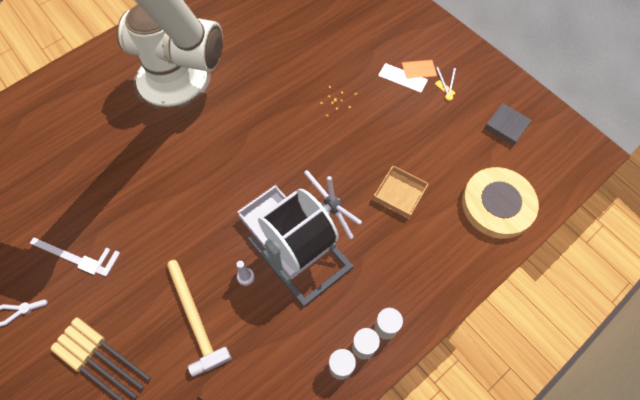

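View pics/top0.png

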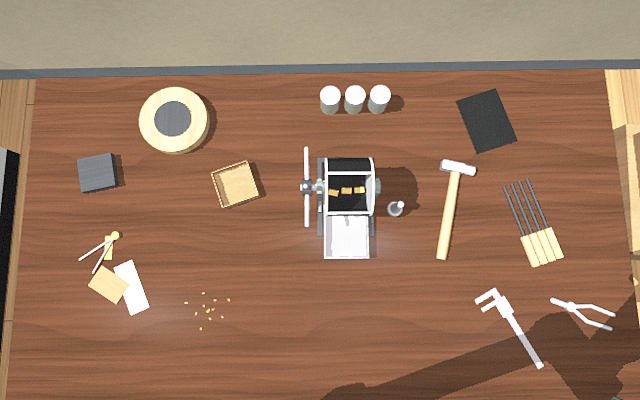

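The top view shows the barrel at about (348,187), the spoked wheel at (306,187), the tray front edge at about row 258, and castings at about (347,191). The scrap box sits at (236,185), the mandrel at (396,209) and the hammer at (450,210). Next I'll deproject these.

```bash
cat > h.py <<'E'
import numpy as np,cv2
from bench import arm
np.set_printoptions(precision=3,suppress=True)
def cloud(n,d):
    c=arm.calibration(n);K=c["mtx"];T=c["cam_to_world"]
    v,u=np.mgrid[:d.shape[0],:d.shape[1]]
    pts=np.stack([u.ravel(),v.ravel()],1).astype(float)[:,None]
    s=cv2.undistortPoints(pts,K,np.array([c["k1"],0,0,0,0.])).reshape(-1,2)
    z=d.ravel();P=np.stack([s[:,0]*z,-s[:,1]*z,-z,np.ones_like(z)],1)@T.T
    return P[:,:3].reshape(*d.shape,3)
E
python3 - <<'E'
from h import *
for n in("top","scene"):
    f=np.load(n+"0.npz");X=cloud(n,f["d"]);np.save(n+"X.npy",X)
    if n=="top":
        for (u,v) in [(348,120),(337,256),(348,256),(325,258),(368,258),(325,252),(368,252),(306,187),(307,152),(306,222),(321,187),(375,187),(345,165),(345,162),(236,185),(396,209),(250,200),(217,180)]: print((u,v),X[v,u])
    M=(X[...,2]>60)&(X[...,0]>330)&(X[...,0]<700)&(abs(X[...,1])<250)&(f["d"]>0)
    P=X[M]; print(n,len(P),P.min(0),P.max(0))
    # wheel: high y side
    for lo in range(-100,140,10):
        q=P[(P[:,1]>=lo)&(P[:,1]<lo+10)]
        if len(q): print(lo,len(q),q.min(0),q.max(0))
E
```

```text
(348, 120) [856.846 -70.304   2.133]
(337, 256) [488.108 -30.838  10.617]
(348, 256) [487.605 -59.306   8.674]
(325, 258) [483.248   0.423  37.61 ]
(368, 258) [ 481.193 -107.25    39.03 ]
(325, 252) [498.205   0.118  36.361]
(368, 252) [ 497.143 -112.573   -2.1  ]
(306, 187) [627.601  38.891 233.36 ]
(307, 152) [717.366  37.505 181.538]
(306, 222) [562.485  42.591 156.424]
(321, 187) [641.764   7.499 156.454]
(375, 187) [ 639.187 -115.135  158.356]
(345, 165) [683.342 -46.189 192.009]
(345, 162) [691.565 -46.742 186.423]
(236, 185) [681.432 234.292  -0.789]
(396, 209) [ 600.887 -179.287   59.924]
(250, 200) [640.06  196.416  -0.444]
(217, 180) [694.866 283.997   4.541]
top 3447 [ 551.355 -190.97    60.108] [699.993  53.62  235.16 ]
-100 237 [577.46  -99.882  77.515] [697.589 -90.016 207.746]
-90 236 [577.72  -89.982  75.462] [698.196 -80.016 209.575]
-80 234 [577.751 -79.898  77.26 ] [698.494 -70.019 209.492]
-70 238 [577.941 -69.964  77.082] [698.544 -60.092 210.249]
-60 234 [578.216 -59.985  77.661] [698.531 -50.134 207.422]
-50 238 [578.302 -49.95   77.153] [699.078 -40.098 207.70
[... 849 characters left out ...]
78.579 -69.909  86.201] [699.278 -60.092 209.074]
-60 260 [578.959 -59.975  85.064] [699.858 -50.034 208.647]
-50 253 [578.574 -49.981  84.427] [699.993 -40.019 209.804]
-40 252 [579.046 -39.999  84.868] [699.8   -30.011 208.491]
-30 248 [579.314 -29.974  88.226] [699.982 -20.271 209.896]
-20 251 [576.463 -19.989  86.65 ] [699.491 -10.014 208.048]
-10 511 [579.801  -9.952  85.04 ] [699.537  -2.575 209.162]
10 40 [627.668  11.456 133.778] [661.003  17.335 160.154]
20 91 [626.225  20.384 120.201] [662.894  29.917 160.753]
30 413 [549.932  30.158  85.199] [699.996  39.957 235.019]
40 155 [551.039  40.026  88.212] [698.398  49.702 234.438]
50 2 [649.392  50.523 146.809] [649.678  53.41  154.669]
```

```bash
python3 - <<'E'
from h import *
X=np.concatenate([np.load(n+"X.npy").reshape(-1,3) for n in("top","scene")])
p=X[(X[:,2]>150)&(X[:,2]<165)&(X[:,0]>600)&(X[:,0]<690)]
for lo,hi in((-135,-108),(0,22)):
    q=p[(p[:,1]>lo)&(p[:,1]<hi)];print("post",len(q),q.min(0),q.max(0),np.median(q,0))
# barrel plates ends
b=X[(X[:,2]>165)&(X[:,2]<215)&(X[:,0]>570)&(X[:,0]<720)&(X[:,1]<25)&(X[:,1]>-140)]
print("barrel",np.percentile(b,[1,99],axis=0),b.min(0),b.max(0))
f=np.load("top0.npz");T=np.load("topX.npy")
t=X[(X[:,2]>34)&(X[:,2]<42)&(X[:,0]<560)&(X[:,0]>450)&(X[:,1]<30)&(X[:,1]>-140)]
print("tray",t.min(0),t.max(0))
fr=t[t[:,0]<488];print(len(fr),np.polyfit(fr[:,1],fr[:,0],1),np.percentile(fr[:,0],[2,50,98]))
w=X[(X[:,1]>30)&(X[:,1]<54)&(X[:,2]>40)&(abs(X[:,0]-644)<110)]
r=np.hypot(w[:,0]-644,w[:,2]-140);a=np.degrees(np.arctan2(w[:,2]-140,-(w[:,0]-644)))
for lo in range(-180,180,6):
    m=(a>=lo)&(a<lo+6)&(r>28)
    if m.sum()>2: print(lo,m.sum(),"rmax",r[m].max().round(),"amean",a[m].mean().round(1),"y",np.median(w[m,1]).round(1))
E
```

```text
post 227 [ 625.65  -127.703  150.443] [ 683.337 -108.037  161.189] [ 644.438 -119.804  155.36 ]
post 136 [626.644   0.501 150.334] [661.458  21.22  160.348] [644.786  12.116 155.724]
barrel [[ 586.776 -107.852  165.58 ]
 [ 704.331   -3.03   208.778]] [ 579.433 -108.397  165.024] [708.442  -2.534 211.16 ]
tray [ 480.237 -109.933   34.11 ] [559.371   3.81   41.984]
190 [  0.013 484.414] [480.963 483.809 486.684]
-150 3 rmax 38.0 amean -145.2 y 38.5
-144 72 rmax 90.0 amean -139.9 y 37.2
-138 54 rmax 92.0 amean -136.2 y 36.2
-66 8 rmax 92.0 amean -62.4 y 35.2
6 121 rmax 95.0 amean 10.4 y 38.1
12 140 rmax 91.0 amean 13.9 y 40.0
18 14 rmax 43.0 amean 20.1 y 39.9
78 87 rmax 96.0 amean 81.7 y 36.7
84 39 rmax 93.0 amean 85.8 y 38.7
138 13 rmax 44.0 amean 142.5 y 38.7
144 156 rmax 92.0 amean 148.0 y 38.4
150 77 rmax 96.0 amean 151.6 y 36.0
```

```bash
cat >> h.py <<'E'
from scipy.spatial.transform import Rotation as R
import json,os
AX=np.array([643.7,-55.3,140.]);YAW=-0.015
Rc=R.from_euler('z',YAW)
def load():
    if os.path.exists("cmd.json"):
        j=json.load(open("cmd.json"));return np.array(j[0]),R.from_quat(j[1])
    return np.array([214.795,-586.91,404.712]),R.from_quat([-.1744,.9847,0,0]) 
def done(row): # register last row of an executed call
    p,r=load();r2=r*R.from_rotvec(np.pi*np.array(row[3:6]));p2=p+r.apply(200*np.array(row[:3]))
    json.dump([p2.tolist(),r2.as_quat().tolist()],open("cmd.json","w"))
def pose(tip,t,L=173.): # tip in cradle frame (origin bench under axle), t tilt in deg, fingers point to +x
    c,s=np.cos(np.radians(t)),np.sin(np.radians(t))
    r=Rc*R.from_matrix(np.array([[-c,0,s],[0,1,0],[-s,0,-c]]))
    p=np.array([AX[0],AX[1],0])+Rc.apply(tip)-L*r.apply([0,0,1]);return p,r
def row(tip,t):
    p0,r0=load();p,r=pose(tip,t)
    return (np.r_[r0.inv().apply(p-p0)/200,(r0.inv()*r).as_rotvec()/np.pi]).round(4).tolist()
def st():
    s=arm.read_state();p,r=load();q=R.from_quat(s["ee_rot"])
    tip=Rc.inv().apply(s["position"]+173*q.apply([0,0,1])-[AX[0],AX[1],0])
    print("t",s["clock"],"tip(cradle)",tip.round(1),"cmd-meas",(p-s["position"]).round(1),np.degrees((r.inv()*q).magnitude()).round(2),"F",s["contact_force"].round(1),"j",s["joints"].round(2),"w",s["gripper_width"])
E
python3 - <<'E'
from h import *
print(load()[1].as_matrix())
print(row([-190,0,200],15)); print(row([-190,0,22],15))
E
```

```text
[[-0.939 -0.343  0.   ]
 [-0.343  0.939  0.   ]
 [-0.     0.    -1.   ]]
[-1.8307, 2.1795, 0.188, 0.0152, -0.0824, 0.1157]
[-1.8307, 2.1795, 1.078, 0.0152, -0.0824, 0.1157]
```

Call:
carry_out([
  [-0.85,1.0,0.1,0,0,0,-1],
  [-0.85,1.0,0.1,0,0,0,-1],
  [-0.85,1.0,0.1,0,0,0,-1],
  [-0.85,1.0,0.1,0,0,0,-1],
  [-0.85,1.0,0.1,0,0,0,-1],
  [-0.85,1.0,0.1,0,0,0,-1],
  [-0.85,1.0,0.1,0,0,0,-1],
])

```text
clock: 0.98
position: [305.7, -341.6, 384.7]
ee_rot: [-0.174, 0.985, -0.0, -0.0]
contact_force: [-0.2, -0.6, 0.1]
gripper_width: 0.2
grasp_force: 0.0
```

```bash
python3 - <<'E'
from h import *
done([-0.85,1.0,0.1,0,0,0]); st(); print(row([-190,0,200],15)); print(row([-190,0,100],15))
E
```

```text
t 0.975 tip(cradle) [-333.7 -291.4  211.7] cmd-meas [0.1 0.9 0. ] 0.06 F [-0.2 -0.6  0.1] j [-0.48  0.12 -0.41  0.   -1.04 -0.74] w 0.17071788644979866
[-0.9807, 1.1795, 0.088, 0.0152, -0.0824, 0.1157]
[-0.9807, 1.1795, 0.588, 0.0152, -0.0824, 0.1157]
```

Call:
carry_out([
  [-0.9,1.0,0.1,0.015,-0.08,0.116,-1],
  [-0.9,1.0,0.1,0.015,-0.08,0.116,-1],
  [-0.9,1.0,0.1,0.015,-0.08,0.116,-1],
  [-0.9,1.0,0.1,0.015,-0.08,0.116,-1],
  [-0.9,1.0,0.1,0.015,-0.08,0.116,-1],
  [-0.9,1.0,0.1,0.015,-0.08,0.116,-1],
  [-0.9,1.0,0.1,0.015,-0.08,0.116,-1],
])

```text
clock: 1.85
position: [406.1, -92.0, 364.6]
ee_rot: [0.009, 0.992, -0.001, 0.126]
contact_force: [-0.2, -0.5, -0.2]
gripper_width: 0.0
grasp_force: 0.0
```

```bash
python3 - <<'E'
from h import *
done([-0.9, 1.0, 0.1, 0.015, -0.08, 0.116]); st(); 
for x,z in ((-190,80),(-190,24),(-172,24),(-145,24),(-132,24),(-127,24)): print(row([x,0,z],15))
E
```

```text
t 1.85 tip(cradle) [-193.6  -40.4  197.1] cmd-meas [-0.   0.9  0.1] 0.11 F [-0.2 -0.5 -0.2] j [ 0.19  0.01 -0.63  0.08 -0.69 -1.83] w 0.025494694938014907
[0.1373, 0.1968, 0.5718, -0.0002, -0.0024, -0.0002]
[0.2077, 0.1969, 0.8428, -0.0002, -0.0024, -0.0002]
[0.1206, 0.197, 0.8654, -0.0002, -0.0024, -0.0002]
[-0.0101, 0.1972, 0.8994, -0.0002, -0.0024, -0.0002]
[-0.073, 0.1972, 0.9157, -0.0002, -0.0024, -0.0002]
[-0.0972, 0.1972, 0.922, -0.0002, -0.0024, -0.0002]
```

Call:
carry_out([
  [0.137,0.197,0.572,0,0,0,-1],
  [0.137,0.197,0.572,0,0,0,-1],
  [0.137,0.197,0.572,0,0,0,-1],
  [0.208,0.197,0.843,0,0,0,-1],
  [0.208,0.197,0.843,0,0,0,-1],
  [0.13,0.197,0.864,0,0,0,-1],
  [0.09,0.197,0.874,0,0,0,-1],
  [0.05,0.197,0.885,0,0,0,-1],
  [0.01,0.197,0.895,0,0,0,-1],
  [-0.03,0.197,0.905,0,0,0,-1],
  [-0.04,0.197,0.908,0,0,0,-1],
  [-0.04,0.197,0.908,0,0,0,-1],
])

```text
clock: 3.35
position: [464.4, -55.2, 196.8]
ee_rot: [0.007, 0.992, 0.003, 0.122]
contact_force: [1.1, 0.0, -0.6]
gripper_width: -0.2
grasp_force: 0.1
```

```bash
python3 - <<'E'
from h import *
done([-0.04, 0.197, 0.908, 0, 0, 0]); st(); 
for x in (-132,-128,-126,-124,-122,-120): print(row([x,0,24],15))
E
```

```text
t 3.35 tip(cradle) [-137.3   -1.3   29. ] cmd-meas [-4.3  2.6 -5.9] 0.7 F [ 1.1  0.  -0.6] j [ 0.23  0.37 -0.81  0.33 -0.16 -2.13] w -0.1553083946378966
[-0.033, 0.0002, 0.0077, -0.0002, -0.0024, -0.0002]
[-0.0523, 0.0002, 0.0128, -0.0002, -0.0024, -0.0002]
[-0.062, 0.0002, 0.0153, -0.0002, -0.0024, -0.0002]
[-0.0717, 0.0002, 0.0178, -0.0002, -0.0024, -0.0002]
[-0.0814, 0.0003, 0.0203, -0.0002, -0.0024, -0.0002]
[-0.0911, 0.0003, 0.0228, -0.0002, -0.0024, -0.0002]
```

```bash
python3 - <<'E'
from h import *
for x in (-142,-138,-134,-130,-128,-126): print(row([x,0,24],3))
E
```

```text
[-0.1646, 0.0003, 0.0127, -0.0002, 0.0643, -0.0003]
[-0.1839, 0.0003, 0.0177, -0.0002, 0.0643, -0.0003]
[-0.2033, 0.0003, 0.0228, -0.0002, 0.0643, -0.0003]
[-0.2226, 0.0004, 0.0278, -0.0002, 0.0643, -0.0003]
[-0.2323, 0.0004, 0.0303, -0.0002, 0.0643, -0.0003]
[-0.242, 0.0004, 0.0328, -0.0002, 0.0643, -0.0003]
```

Call:
carry_out([
  [-0.08,0,0.006,0,0.03,0,-1],
  [-0.165,0,0.013,0,0.064,0,-1],
  [-0.165,0,0.013,0,0.064,0,-1],
  [-0.184,0,0.018,0,0.064,0,-1],
  [-0.203,0,0.023,0,0.064,0,-1],
  [-0.213,0,0.025,0,0.064,0,-1],
  [-0.213,0,0.025,0,0.064,0,-1],
])

```text
clock: 4.22
position: [505.9, -56.1, 201.9]
ee_rot: [0.007, 1.0, 0.003, 0.021]
contact_force: [-3.1, -0.2, -2.0]
gripper_width: 0.1
grasp_force: 1.0
```

```bash
python3 - <<'E'
from h import *
done([-0.213, 0, 0.025, 0, 0.064, 0]); st(); 
for x in (-130,-128,-126,-124,-122,-120): print(row([x,0,24],3))
p,d=arm.get_image("scene");cv2.imwrite("pics/s1.png",cv2.resize(p[150:320,180:400,::-1],None,fx=3,fy=3))
X=cloud("scene",d)
t=X[(X[...,2]>30)&(X[...,2]<44)&(X[...,0]<600)&(X[...,0]>450)&(X[...,1]<30)&(X[...,1]>-140)]
print(np.percentile(t,[0,2,50],axis=0))
E
```

```text
t 4.225 tip(cradle) [-130.6   -1.8   29.1] cmd-meas [-3.3  2.9 -5.1] 0.79 F [-3.1 -0.2 -2. ] j [ 0.21  0.43 -0.53  0.01 -0.56 -1.8 ] w 0.12266020009279734
[-0.01, 0.0004, 0.0008, -0.0002, 0.0003, -0.0003]
[-0.02, 0.0004, 0.0013, -0.0002, 0.0003, -0.0003]
[-0.03, 0.0004, 0.0019, -0.0002, 0.0003, -0.0003]
[-0.04, 0.0004, 0.0024, -0.0002, 0.0003, -0.0003]
[-0.05, 0.0004, 0.0029, -0.0002, 0.0003, -0.0003]
[-0.0599, 0.0004, 0.0035, -0.0002, 0.0003, -0.0003]
[[ 508.314 -123.266   30.323]
 [ 515.842 -110.34    30.992]
 [ 525.487  -98.738   37.797]]
```

View pics/s1.png

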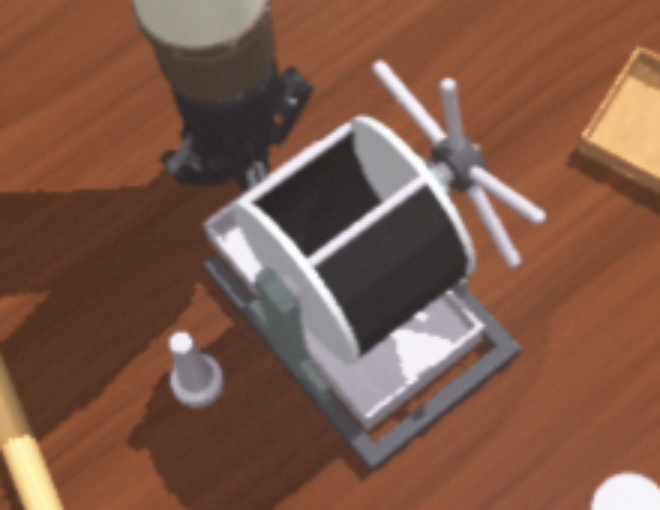

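The tray is nearly home. The tool touches its front wall with about 3 N of drag. I'll resync the commanded pose and finish with small pushes.

Call:
carry_out([
  [-0.01,0,0,0,0,0,-1],
  [-0.02,0,0.001,0,0,0,-1],
  [-0.025,0,0.001,0,0,0,-1],
  [-0.03,0,0.001,0,0,0,-1],
  [-0.03,0,0.001,0,0,0,-1],
])

```text
clock: 4.9
position: [512.3, -56.0, 202.3]
ee_rot: [0.007, 1.0, 0.003, 0.021]
contact_force: [-4.2, -0.5, -0.6]
gripper_width: -0.3
grasp_force: 1.9
```

```bash
cat >> h.py <<'E'
def sync(off=(0,0,0)):
    s=arm.read_state();json.dump([(s["position"]+off).tolist(),s["ee_rot"].tolist()],open("cmd.json","w"))
E
python3 - <<'E'
from h import *
done([-0.03,0,0.001,0,0,0]); st()
E
```

```text
t 4.9 tip(cradle) [-124.2   -1.6   29.5] cmd-meas [-3.6  2.7 -5.4] 0.78 F [-4.2 -0.5 -0.6] j [ 0.21  0.44 -0.52  0.01 -0.57 -1.8 ] w -0.27560367931239055
```

Call:
carry_out([
  [-0.01,0,0,0,0,0,-1],
  [-0.01,0,0,0,0,0,-1],
  [-0.01,0,0,0,0,0,-1],
])

```text
clock: 5.28
position: [513.0, -56.0, 202.3]
ee_rot: [0.007, 1.0, 0.003, 0.019]
contact_force: [-8.0, 1.9, 3.9]
gripper_width: 0.0
grasp_force: 4.0
```

Call:
carry_out([
  [-0.01,0,0,0,0,0,-1],
  [-0.01,0,0,0,0,0,-1],
  [-0.01,0,0,0,0,0,-1],
])

```text
clock: 5.65
position: [513.7, -56.1, 202.2]
ee_rot: [0.007, 1.0, 0.003, 0.017]
contact_force: [-12.0, 2.6, 8.0]
gripper_width: -0.1
grasp_force: 6.0
```

Call:
carry_out([
  [0.1,0,0,0,0,0,-1],
  [0.1,0,0,0,0,0,-1],
  [0.2,0,-0.3,0,0,0,-1],
  [0.2,0,-0.7,0,0,0,-1],
  [0.2,0,-1.0,0,0,0,-1],
  [0.2,0,-1.0,0,0,0,-1],
  [0.2,0,-1.0,0,0,0,-1],
])

```text
clock: 6.52
position: [469.1, -56.6, 403.1]
ee_rot: [0.007, 1.0, 0.004, 0.025]
contact_force: [0.3, 0.3, -0.8]
gripper_width: 0.1
grasp_force: 0.0
```

```bash
python3 - <<'E'
from h import *
sync(); st()
p,d=arm.get_image("top");np.savez("top1.npz",p=p,d=d)
X=cloud("top",d)
t=X[(X[...,2]>34)&(X[...,2]<42)&(X[...,0]<600)&(X[...,0]>450)&(X[...,1]<30)&(X[...,1]>-140)]
print("tray front",np.percentile(t,[0,1,5,50],axis=0)) if len(t) else 0
cv2.imwrite("pics/t1.png",cv2.resize(p[130:290,240:440,::-1],None,fx=3,fy=3))
for a,b in (([-40,104,250],10),): print(row(a,b))
E
```

```text
t 6.525 tip(cradle) [-165.8   -2.5  230.4] cmd-meas [0. 0. 0.] 0.0 F [ 0.3  0.3 -0.8] j [ 0.23  0.11 -0.37  0.01 -1.04 -1.81] w 0.07855118351334499
tray front [[ 529.43  -108.441   34.051]
 [ 529.451 -108.197   34.185]
 [ 529.705 -107.648   34.407]
 [ 544.145  -30.818   37.923]]
[-0.5269, 0.5393, -0.0554, 0.0025, -0.0395, 0.0002]
```

View pics/t1.png

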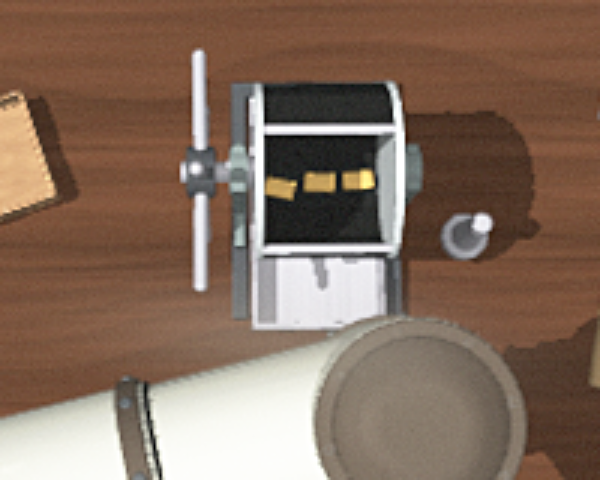

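The tray front edge is at x≈529, so the tray is home. The three castings lie in the barrel near (280–360,185) in the crop, and the port edges are at rows 128 and 248. Next I'll plan the spoke strokes.

```bash
cat >> h.py <<'E'
def tip_on(a,t,r=76,h=11,gap=0,y=101):
    A,f=np.radians(a),np.radians(a+t);d=5+h*abs(np.sin(f))+gap
    return np.array([-r*np.cos(A)+d*np.sin(A),y,140+r*np.sin(A)+d*np.cos(A)])
def rows(wps):
    for tip,t in wps: print(np.r_[tip.round(0),t],[float(round(v,3)) for v in row(tip,t)])
E
python3 - <<'E'
from h import *
X=np.load("topX.npy")
for v,u in ((212,350),(213,350),(214,350),(172,350),(173,350),(174,350)):
    p=X[v,u]-AX;print(v,X[v,u],"ang",np.degrees(np.arctan2(p[0],p[2])).round(1),np.hypot(p[0],p[2]).round(1))
T=tip_on(81,0,gap=8)
rows([(T+[-60,0,60],0),(T+[0,0,60],0),(T,0)])
E
```

```text
212 [582.653 -56.432 161.344] ang -70.7 64.7
213 [580.263 -56.286 162.423] ang -70.5 67.3
214 [578.216 -56.346 160.728] ang -72.4 68.7
172 [664.111 -55.649 206.163] ang 17.1 69.2
173 [661.614 -55.486 207.422] ang 14.9 69.8
174 [659.865 -55.579 205.381] ang 13.9 67.3
[-48. 101. 279.   0.] [-0.643, 0.525, -0.207, 0.003, 0.016, 0.0]
[ 12. 101. 279.   0.] [-0.943, 0.525, -0.192, 0.003, 0.016, 0.0]
[ 12. 101. 219.   0.] [-0.928, 0.522, 0.108, 0.003, 0.016, 0.0]
```

Port edges sit at about 71° (robot side) and −16°, so the barrel is at about 27° and needs roughly 152° more.

Call:
carry_out([
  [0,0,-0.25,0,0,0,-1],
  [-0.3,0.25,-0.24,0,0,0,-1],
  [-0.64,0.525,-0.207,0.003,0.016,0,-1],
  [-0.64,0.525,-0.207,0.003,0.016,0,-1],
  [-0.94,0.525,-0.192,0.003,0.016,0,-1],
  [-0.94,0.525,-0.192,0.003,0.016,0,-1],
  [-0.935,0.523,-0.04,0.003,0.016,0,-1],
  [-0.928,0.522,0.108,0.003,0.016,0,-1],
  [-0.928,0.522,0.108,0.003,0.016,0,-1],
  [-0.928,0.522,0.108,0.003,0.016,0,-1],
])

```text
clock: 7.82
position: [656.0, 45.1, 388.7]
ee_rot: [0.007, 1.0, -0.002, -0.003]
contact_force: [-0.3, -0.1, 0.8]
gripper_width: -0.1
grasp_force: 0.0
```

```bash
python3 - <<'E'
from h import *
done([-0.928, 0.522, 0.108, 0.003, 0.016, 0]);st()
def t(a): return np.interp(a,[-30,0,50,85],[33,25,10,0]).round(1)
rows([(tip_on(a,t(a)),t(a)) for a in (82,79,76,72,68,64,60,56,52,48,44,40)])
E
```

```text
t 7.825 tip(cradle) [  9.8 100.  215.7] cmd-meas [0.9 0.3 3. ] 0.36 F [-0.3 -0.1  0.8] j [ 0.31  0.45  0.07  0.   -1.2  -1.9 ] w -0.10579606216891008
[  5.  101.  217.    0.9] [0.046, 0.001, 0.006, -0.001, -0.005, 0.0]
[  1.  101.  218.    1.7] [0.079, 0.001, 0.006, -0.001, -0.009, 0.0]
[ -3.  101.  218.    2.6] [0.113, 0.001, 0.007, -0.001, -0.014, 0.0]
[ -9.  101.  217.    3.7] [0.157, 0.001, 0.01, -0.001, -0.021, 0.0]
[-14.  101.  216.    4.9] [0.203, 0.001, 0.015, -0.001, -0.027, 0.0]
[-20. 101. 215.   6.] [0.247, 0.001, 0.023, -0.001, -0.033, 0.0]
[-25.  101.  213.    7.1] [0.29, 0.001, 0.033, -0.001, -0.039, 0.0]
[-30.  101.  211.    8.3] [0.334, 0.001, 0.046, -0.001, -0.046, 0.0]
[-35.  101.  209.    9.4] [0.376, 0.001, 0.061, -0.001, -0.052, 0.0]
[-40.  101.  206.   10.6] [0.419, 0.001, 0.078, -0.001, -0.059, 0.0]
[-45.  101.  203.   11.8] [0.46, 0.001, 0.097, -0.001, -0.066, 0.0]
[-49. 101. 199.  13.] [0.5, 0.001, 0.119, -0.001, -0.072, 0.0]
```

Call:
carry_out([
  [0.046,0,0.006,0,-0.005,0,-1],
  [0.079,0,0.006,0,-0.009,0,-1],
  [0.113,0,0.007,0,-0.014,0,-1],
  [0.157,0,0.01,0,-0.021,0,-1],
  [0.203,0,0.015,0,-0.027,0,-1],
  [0.247,0,0.023,0,-0.033,0,-1],
  [0.29,0,0.033,0,-0.039,0,-1],
])

```text
clock: 8.7
position: [597.9, 46.4, 382.9]
ee_rot: [0.007, 0.998, -0.001, 0.061]
contact_force: [5.1, -0.4, -1.9]
gripper_width: 0.4
grasp_force: 2.2
```

```bash
cat >> h.py <<'E'
def t(a): return np.interp(a,[-30,0,50,85],[33,25,10,0]).round(1)
def view(n,name,box,f):
    p,d=arm.get_image(n);x0,x1,y0,y1=box
    cv2.imwrite("pics/"+name,cv2.resize(p[y0:y1,x0:x1,::-1],None,fx=f,fy=f));return cloud(n,d)
def spokes(X):
    Y=Rc.inv().apply(X.reshape(-1,3)-AX)
    w=Y[(abs(Y[:,1]-94)<8)&(np.hypot(Y[:,0],Y[:,2])<100)&(np.hypot(Y[:,0],Y[:,2])>60)]
    a=np.degrees(np.arctan2(w[:,2],-w[:,0]));hh,_=np.histogram(a,np.arange(-180,181,4))
    print([(int(-180+4*i),int(c)) for i,c in enumerate(hh) if c>3])
E
python3 - <<'E'
from h import *
done([0.29, 0, 0.033, 0, -0.039, 0]);st()
spokes(view("scene","s2.png",(180,400,150,320),3))
rows([(tip_on(a,t(a)),t(a)) for a in range(56,8,-4)])
E
```

```text
t 8.7 tip(cradle) [-26.4 100.7 211.2] cmd-meas [ 1.  -0.2  2.2] 0.1 F [ 5.1 -0.4 -1.9] j [ 0.36  0.33 -0.15  0.05 -0.98 -1.97] w 0.3897628431451924
[(-164, 21), (-160, 45), (-88, 5), (-12, 45), (-8, 7), (56, 6), (60, 16), (72, 21), (76, 27), (124, 23), (128, 29)]
[-30.  101.  211.    8.3] [0.045, 0.001, 0.007, -0.0, -0.007, 0.001]
[-35.  101.  209.    9.4] [0.089, 0.001, 0.017, -0.0, -0.013, 0.001]
[-40.  101.  206.   10.6] [0.133, 0.001, 0.029, -0.0, -0.02, 0.001]
[-45.  101.  203.   11.8] [0.176, 0.001, 0.043, -0.0, -0.026, 0.001]
[-49. 101. 199.  13.] [0.219, 0.001, 0.059, -0.0, -0.033, 0.001]
[-54.  101.  196.   14.2] [0.26, 0.001, 0.078, -0.0, -0.04, 0.001]
[-58.  101.  191.   15.4] [0.3, 0.002, 0.099, -0.0, -0.046, 0.001]
[-61.  101.  187.   16.6] [0.339, 0.002, 0.122, -0.0, -0.053, 0.001]
[-64.  101.  182.   17.8] [0.376, 0.002, 0.146, -0.0, -0.06, 0.001]
[-67. 101. 177.  19.] [0.411, 0.002, 0.173, -0.0, -0.067, 0.001]
[-70.  101.  172.   20.2] [0.445, 0.002, 0.201, -0.0, -0.073, 0.001]
[-72.  101.  167.   21.4] [0.476, 0.002, 0.231, -0.0, -0.08, 0.001]
```

View pics/s2.png

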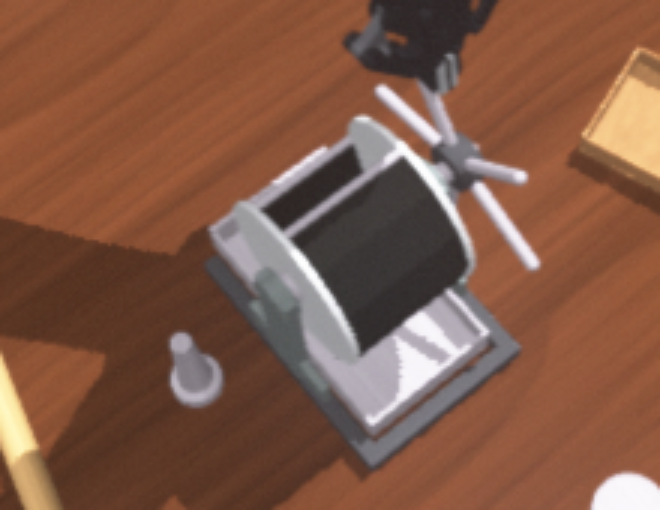

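The finger is behind the spoke at about (437,95) and the barrel is turning, with about 5 N of contact. The front port edge has moved down towards the robot. Continuing.

Call:
carry_out([
  [0.045,0,0.007,0,-0.007,0,-1],
  [0.089,0,0.017,0,-0.013,0,-1],
  [0.133,0,0.029,0,-0.02,0,-1],
  [0.176,0,0.043,0,-0.026,0,-1],
  [0.219,0,0.059,0,-0.033,0,-1],
  [0.26,0,0.078,0,-0.04,0,-1],
  [0.3,0,0.099,0,-0.046,0,-1],
  [0.339,0,0.122,0,-0.053,0,-1],
  [0.376,0,0.146,0,-0.06,0,-1],
  [0.411,0,0.173,0,-0.067,0,-1],
  [0.445,0,0.201,0,-0.073,0,-1],
  [0.476,0,0.231,0,-0.08,0,-1],
])

```text
clock: 10.25
position: [509.4, 47.9, 327.1]
ee_rot: [0.006, 0.983, -0.001, 0.186]
contact_force: [4.3, -1.2, 3.4]
gripper_width: -0.2
grasp_force: 2.2
```

```bash
python3 - <<'E'
from h import *
done([0.476, 0, 0.231, 0, -0.08, 0]);st()
p,d=arm.get_image("scene");spokes(cloud("scene",d))
rows([(tip_on(a,t(a)),t(a)) for a in range(8,-31,-4)])
E
```

```text
t 10.25 tip(cradle) [-72.7 101.3 166.1] cmd-meas [ 0.8 -0.6  0.5] 0.11 F [ 4.3 -1.2  3.4] j [ 0.43  0.2  -0.63  0.39 -0.43 -2.34] w -0.17652639485723484
[(-136, 37), (-132, 14), (8, 6), (12, 25), (16, 19), (24, 18), (28, 24), (32, 31), (36, 19), (80, 9), (84, 49), (148, 7), (152, 56), (156, 9)]
[-74.  101.  161.   22.6] [0.037, 0.002, 0.022, -0.0, -0.006, 0.001]
[-75.  101.  155.   23.8] [0.071, 0.002, 0.047, -0.0, -0.013, 0.001]
[-76. 101. 150.  25.] [0.104, 0.002, 0.073, -0.0, -0.02, 0.001]
[-76.  101.  144.   26.1] [0.133, 0.002, 0.101, -0.0, -0.026, 0.001]
[-76.  101.  138.   27.1] [0.159, 0.002, 0.129, -0.0, -0.032, 0.001]
[-76.  101.  132.   28.2] [0.184, 0.002, 0.159, -0.0, -0.038, 0.001]
[-75.  101.  126.   29.3] [0.207, 0.003, 0.19, -0.0, -0.044, 0.001]
[-74.  101.  121.   30.3] [0.226, 0.003, 0.221, -0.0, -0.049, 0.001]
[-72.  101.  115.   31.4] [0.245, 0.003, 0.253, -0.0, -0.055, 0.001]
[-70.  101.  109.   32.5] [0.261, 0.003, 0.285, -0.0, -0.061, 0.001]
```

```bash
python3 - <<'E'
from h import *
T=tip_on(84,0,gap=8);print(T)
rows([(np.array([-110,101,250]),18),(np.array([-80,101,290]),8),(T+[0,0,62],0),(T+[0,0,2],0)])
E
```

```text
[ 15.864 101.    218.086]
[-110  101  250   18] [-0.027, 0.001, -0.456, -0.0, 0.019, 0.001]
[-80 101 290   8] [-0.389, 0.001, -0.566, -0.0, 0.075, 0.001]
[ 16. 101. 280.   0.] [-0.932, 0.0, -0.308, -0.0, 0.119, 0.001]
[ 16. 101. 220.   0.] [-0.822, 0.001, -0.029, -0.0, 0.119, 0.001]
```

Call:
carry_out([
  [-0.01,0,-0.2,0,0.005,0,-1],
  [-0.027,0,-0.456,0,0.019,0,-1],
  [-0.2,0,-0.5,0,0.045,0,-1],
  [-0.389,0,-0.566,0,0.075,0,-1],
  [-0.389,0,-0.566,0,0.075,0,-1],
  [-0.67,0,-0.45,0,0.1,0,-1],
  [-0.932,0,-0.308,0,0.119,0,-1],
  [-0.932,0,-0.308,0,0.119,0,-1],
  [-0.932,0,-0.308,0,0.119,0,-1],
  [-0.822,0,-0.029,0,0.119,0,-1],
  [-0.822,0,-0.029,0,0.119,0,-1],
  [-0.822,0,-0.029,0,0.119,0,-1],
])

```text
clock: 11.8
position: [659.4, 45.2, 392.6]
ee_rot: [0.007, 1.0, -0.001, -0.002]
contact_force: [0.9, -0.4, 1.2]
gripper_width: -0.0
grasp_force: 0.0
```

```bash
python3 - <<'E'
from h import *
done([-0.822, 0, -0.029, 0, 0.119, 0]);st()
p,d=arm.get_image("scene");spokes(cloud("scene",d))
rows([(tip_on(a,t(a)),t(a)) for a in range(84,39,-4)])
E
```

```text
t 11.8 tip(cradle) [ 13.6 100.2 219.6] cmd-meas [1.7 0.2 0.5] 0.22 F [ 0.9 -0.4  1.2] j [ 0.31  0.45  0.09  0.   -1.21 -1.9 ] w -0.03605233549727699
[(-140, 17), (-136, 42), (8, 9), (12, 38), (100, 19), (104, 7), (148, 39), (152, 31)]
[  8.  101.  217.    0.3] [0.044, 0.001, 0.014, -0.001, -0.002, 0.0]
[  2.  101.  218.    1.4] [0.088, 0.001, 0.013, -0.001, -0.008, 0.0]
[ -3.  101.  218.    2.6] [0.134, 0.001, 0.014, -0.001, -0.014, 0.0]
[ -9.  101.  217.    3.7] [0.178, 0.001, 0.017, -0.001, -0.021, 0.0]
[-14.  101.  216.    4.9] [0.223, 0.001, 0.022, -0.001, -0.027, 0.0]
[-20. 101. 215.   6.] [0.267, 0.001, 0.03, -0.001, -0.033, 0.0]
[-25.  101.  213.    7.1] [0.31, 0.001, 0.04, -0.001, -0.039, 0.0]
[-30.  101.  211.    8.3] [0.355, 0.001, 0.053, -0.001, -0.046, 0.0]
[-35.  101.  209.    9.4] [0.397, 0.001, 0.068, -0.001, -0.052, 0.0]
[-40.  101.  206.   10.6] [0.439, 0.001, 0.085, -0.001, -0.059, 0.0]
[-45.  101.  203.   11.8] [0.48, 0.001, 0.104, -0.001, -0.066, 0.0]
[-49. 101. 199.  13.] [0.52, 0.001, 0.126, -0.001, -0.072, 0.0]
```

Call:
carry_out([
  [0.044,0,0.014,0,-0.002,0,-1],
  [0.088,0,0.013,0,-0.008,0,-1],
  [0.134,0,0.014,0,-0.014,0,-1],
  [0.178,0,0.017,0,-0.021,0,-1],
  [0.223,0,0.022,0,-0.027,0,-1],
  [0.267,0,0.03,0,-0.033,0,-1],
  [0.31,0,0.04,0,-0.039,0,-1],
  [0.355,0,0.053,0,-0.046,0,-1],
  [0.397,0,0.068,0,-0.052,0,-1],
  [0.439,0,0.085,0,-0.059,0,-1],
  [0.48,0,0.104,0,-0.066,0,-1],
  [0.52,0,0.126,0,-0.072,0,-1],
])

```text
clock: 13.35
position: [555.9, 47.0, 365.9]
ee_rot: [0.006, 0.994, -0.001, 0.112]
contact_force: [4.6, -0.9, 1.5]
gripper_width: -0.3
grasp_force: 2.2
```

```bash
cat >> h.py <<'E'
def t(a): return np.interp(a,[-10,10,50,85],[21,20,10,0]).round(1)
E
python3 - <<'E'
from h import *
done([0.52, 0, 0.126, 0, -0.072, 0]);st()
spokes(view("scene","s3.png",(180,400,150,320),3))
rows([(tip_on(a,t(a)),t(a)) for a in (36,32,28,24,20,17,14,11,9,7,5,3,1,-1,-3)])
E
```

```text
t 13.35 tip(cradle) [-50.8 100.8 197.3] cmd-meas [ 1.2 -0.2  2. ] 0.11 F [ 4.6 -0.9  1.5] j [ 0.39  0.26 -0.33  0.13 -0.77 -2.06] w -0.3277699309659583
[(-180, 44), (-108, 30), (-104, 4), (-36, 4), (-32, 31), (-28, 6), (36, 11), (40, 24), (44, 7), (48, 4), (52, 16), (56, 39), (104, 7), (108, 26), (112, 9), (176, 28)]
[-54.  101.  195.   13.5] [0.033, 0.001, 0.014, -0.0, -0.003, 0.001]
[-58.  101.  191.   14.5] [0.072, 0.002, 0.03, -0.0, -0.009, 0.001]
[-61.  101.  187.   15.5] [0.11, 0.002, 0.049, -0.0, -0.014, 0.001]
[-64.  101.  182.   16.5] [0.146, 0.002, 0.069, -0.0, -0.02, 0.001]
[-67.  101.  177.   17.5] [0.181, 0.002, 0.091, -0.0, -0.025, 0.001]
[-69.  101.  173.   18.2] [0.206, 0.002, 0.109, -0.0, -0.029, 0.001]
[-71. 101. 169.  19.] [0.231, 0.002, 0.128, -0.0, -0.034, 0.001]
[-73.  101.  165.   19.8] [0.255, 0.002, 0.147, -0.0, -0.038, 0.001]
[-73. 101. 162.  20.] [0.265, 0.002, 0.161, -0.0, -0.039, 0.001]
[-74.  101.  159.   20.2] [0.275, 0.002, 0.174, -0.0, -0.04, 0.001]
[-75.  101.  156.   20.2] [0.281, 0.002, 0.188, -0.0, -0.04, 0.001]
[-75.  101.  153.   20.4] [0.29, 0.002, 0.202, -0.0, -0.041, 0.001]
[-76.  101.  150.   20.4] [0.296, 0.002, 0.216, -0.0, -0.041, 0.001]
[-76.  101.  147.   20.6] [0.304, 0.002, 0.231, -0.0, -0.042, 0.001]
[-76.  101.  144.   20.6] [0.308, 0.002, 0.245, -0.0, -0.042, 0.001]
```

View pics/s3.png

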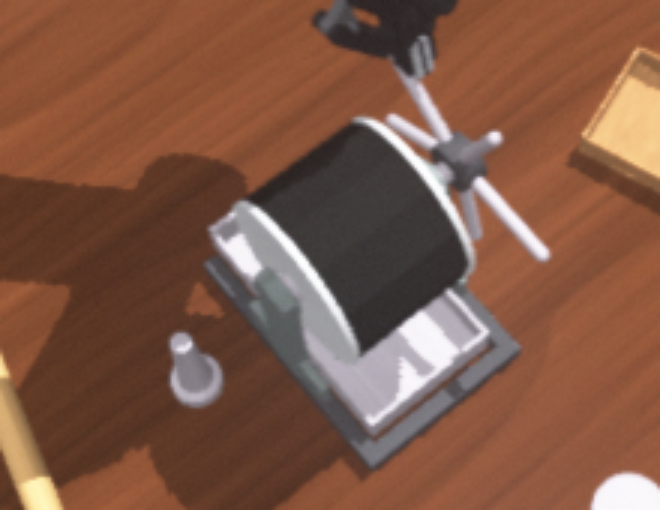

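The port has gone out of view to the robot's side and below, and the tray is still home. The pushed spoke at about (420,90) is near 40°, so roughly 40° remains.

Call:
carry_out([
  [0.033,0,0.014,0,-0.003,0,-1],
  [0.072,0,0.03,0,-0.009,0,-1],
  [0.11,0,0.049,0,-0.014,0,-1],
  [0.146,0,0.069,0,-0.02,0,-1],
  [0.181,0,0.091,0,-0.025,0,-1],
  [0.206,0,0.109,0,-0.029,0,-1],
  [0.231,0,0.128,0,-0.034,0,-1],
  [0.255,0,0.147,0,-0.038,0,-1],
  [0.265,0,0.161,0,-0.039,0,-1],
  [0.265,0,0.161,0,-0.039,0,-1],
])

```text
clock: 14.65
position: [510.6, 46.9, 321.2]
ee_rot: [0.007, 0.986, -0.003, 0.169]
contact_force: [-0.1, 1.9, 2.2]
gripper_width: -0.0
grasp_force: 1.0
```

```bash
python3 - <<'E'
from h import *
done([0.265, 0, 0.161, 0, -0.039, 0]);st()
p,d=arm.get_image("scene");spokes(cloud("scene",d))
rows([(tip_on(a,t(a)),t(a)) for a in (7,5,3,1,-1,-3,-5,-7)])
E
```

```text
t 14.65 tip(cradle) [-76.9  99.6 158.1] cmd-meas [2.  0.4 3.4] 0.54 F [-0.1  1.9  2.2] j [ 0.43  0.22 -0.61  0.33 -0.46 -2.29] w -0.0043666540045909355
[(-144, 16), (-140, 37), (-136, 4), (4, 8), (8, 34), (16, 9), (20, 18), (24, 23), (28, 27), (32, 16), (76, 27), (80, 37), (144, 42), (148, 24), (152, 5)]
[-74.  101.  159.   20.2] [0.011, 0.002, 0.012, -0.0, -0.001, 0.001]
[-75.  101.  156.   20.2] [0.02, 0.002, 0.025, -0.0, -0.001, 0.001]
[-75.  101.  153.   20.4] [0.03, 0.002, 0.037, -0.0, -0.002, 0.001]
[-76.  101.  150.   20.4] [0.037, 0.002, 0.051, -0.0, -0.002, 0.001]
[-76.  101.  147.   20.6] [0.047, 0.002, 0.064, -0.0, -0.003, 0.001]
[-76.  101.  144.   20.6] [0.053, 0.002, 0.078, -0.0, -0.003, 0.001]
[-76.  101.  141.   20.8] [0.061, 0.002, 0.092, -0.0, -0.004, 0.001]
[-76.  101.  138.   20.8] [0.067, 0.002, 0.106, -0.0, -0.004, 0.001]
```

Call:
carry_out([
  [0.011,0,0.012,0,-0.001,0,-1],
  [0.02,0,0.025,0,-0.001,0,-1],
  [0.03,0,0.037,0,-0.002,0,-1],
  [0.03,0,0.037,0,-0.002,0,-1],
])

```text
clock: 15.2
position: [507.7, 46.9, 312.4]
ee_rot: [0.007, 0.985, -0.003, 0.173]
contact_force: [1.3, 0.1, 3.0]
gripper_width: -0.0
grasp_force: 1.0
```

Call:
carry_out([
  [0.007,0,0.014,0,0,0,-1],
  [0.007,0,0.014,0,0,0,-1],
])

```text
clock: 15.45
position: [507.7, 47.0, 311.2]
ee_rot: [0.007, 0.985, -0.003, 0.174]
contact_force: [-3.5, -1.5, 12.4]
gripper_width: -0.3
grasp_force: 5.9
```

Call:
carry_out([
  [0.007,0,0.014,0,0,0,-1],
  [0.007,0,0.014,0,0,0,-1],
])

```text
clock: 15.7
position: [507.4, 47.0, 310.4]
ee_rot: [0.007, 0.984, -0.003, 0.176]
contact_force: [-10.1, -1.1, 24.2]
gripper_width: 0.1
grasp_force: 11.9
```

The force jumped while the tool barely moved, so the barrel is on its stop. Backing off.

Call:
carry_out([
  [0,0,-0.02,0,0,0,-1],
  [0,0,-0.1,0,0,0,-1],
  [0.1,0,-0.4,0,0,0,-1],
  [0.3,0,-0.7,0,0,0,-1],
  [0.6,0,-0.9,0,0,0,-1],
  [0.6,0,-0.9,0,0,0,-1],
  [0.6,0,-0.9,0,0,0,-1],
])

```text
clock: 16.58
position: [331.3, 49.1, 434.3]
ee_rot: [0.006, 0.985, -0.002, 0.173]
contact_force: [0.1, 0.2, -0.1]
gripper_width: 0.1
grasp_force: 0.0
```

```bash
python3 - <<'E'
from h import *
s=arm.read_state();print(s["clock"],s["contact_force"],s["joint_vel"])
p,d=arm.get_image("scene");q,e=arm.get_image("top")
X=cloud("scene",d);spokes(X);Z=cloud("top",e);spokes(Z)
t=Z[(Z[...,2]>34)&(Z[...,2]<42)&(Z[...,0]<600)&(Z[...,0]>450)&(Z[...,1]<30)&(Z[...,1]>-140)]
print("front x",t[:,0].min() if len(t) else None)
a=cv2.resize(p[140:310,190:390,::-1],None,fx=2,fy=2);b=cv2.resize(q[110:280,250:450,::-1],None,fx=2,fy=2)
cv2.imwrite("pics/f.png",np.hstack([a,b]))
for n,im,XX in(("s",p,X),("t",q,Z)):
    h=cv2.cvtColor(im,cv2.COLOR_RGB2HSV);m=(cv2.inRange(h,(12,90,90),(32,255,255))>0)&(abs(XX[...,0]-643)<120)&(abs(XX[...,1]+55)<70)
    k,_,stt,c=cv2.connectedComponentsWithStats(m.astype(np.uint8))
    for i in range(1,k):
        if stt[i,4]>4: print(n,stt[i,4],c[i].round(),Rc.inv().apply(XX[int(c[i][1]),int(c[i][0])]-AX)+[0,0,140])
E
```

```text
16.575 [ 0.125  0.185 -0.129] [-0.026  0.063  0.032  0.005  0.024  0.012]
[(-148, 43), (-144, 17), (0, 30), (4, 36), (72, 54), (76, 11), (140, 49), (144, 12)]
[(-148, 8), (-72, 7), (0, 30), (4, 40), (68, 4), (72, 15), (76, 6), (140, 51), (144, 14)]
front x 528.7830142447815
t 6 [320. 155.] [114.606  65.21    2.297]
```

View pics/f.png

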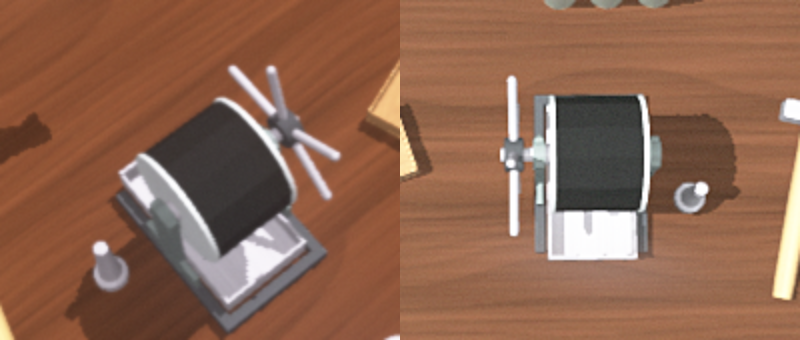

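The top view shows the closed barrel shell uppermost, with the tray front at x=528.8, which is home. The spokes have turned about 151° against the 152° needed. No castings show outside, and the bystanders are where they were. The tool is clear, so I'm handing in.

```bash
python3 -c "
from bench import arm
print(arm.job_done())"
```

```text
the job is handed in; nothing more can be done
None
```

I handed the job in at about 17 s: the tray is fully home and the barrel is on its stop with the port down, but I couldn't see the castings under the barrel; none show outside the tray.

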